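# Heft the screw tins, rack the started ones, hold up the full one

### The arm

A 6-joint arm with a two-finger parallel gripper is mounted at the origin on a cart in front of the work surface, level with it; the furniture and walls round the work are solid. World frame = base frame: x ahead of the robot, y to its left, z up, the work surface at z = 0. Lengths are in m, angles in rad, forces in N, time in s.
With the tool pointing down it reaches from about 0.375 to 0.9 m from the base axis. Payload 3.1 kg.
Tool frame: the origin (TCP) lies between the finger pads; the fingertips stand 19 mm ahead of it and the grasp point (between the pads) is the TCP; z points along the fingers, y is the direction in which the jaws open and shut (so a half turn about z gives the same grasp; the last joint's range is limited). The gripper opens to 87 mm and grips with 3 to 60 N. Pads are 19 mm wide; open, the fingers measure 117 mm over their backs; the gripper's body (75 mm by 190 mm) begins 51 mm behind the grasp point.
Start: joints at [-1.286, 0.527, 1.433, -0, 1.181, -0.178], TCP at [0.279, -0.559, 0.242] pointing down, gripper open.
Joint ranges: [-3.08, 3.08], [-0.75, 2.2], [0.22, 2.44], [-1.43, 4.57], [0, 2.65], [-2.85, 2.85]. Speed limits (rad/s): [2.79, 2.79, 3.14, 3.14, 3.14, 3.14].

### API

Orientations are given as a unit quaternion [x, y, z, w].
In Python, from rig import robot gives the robot as it stands.
- The arm moves only by the tool apply_moves, never from a script. Its argument "series" is a list of rows, each a list of 7 numbers: the shift along the tool's x, y, z in cm, then the turn, a rotation vector about the tool's x, y, z in degrees, then the opening, from 0 (shut) to 1 (fully open). In form: [[dx, dy, dz, rx, ry, rz, grip], ...]. A call has 1 to 5 rows; each row is the pose to reach, as a shift and turn from the pose commanded when the call began, along the tool's axes at that moment; what a row does not reach only later rows make up. A row lasts 1/12 s, in which the tool goes at most 41.7 mm and 7.16 degrees, less where a joint would pass 70% of its speed; a pose out of reach is approached as far as the arm can. A call with a gripper value outside its range is refused whole. The fingers move at their own pace and stop on an object; "newtons" is the grip in N (left out, the last holds). Time passes only in rows, so rows that repeat a pose let the fingers close. It gives the time, the measured TCP pose, the force and the opening at its end, in the units of the state.
- robot.get_obs(): the state, without advancing time (a new reading comes with each control period).
- robot.camera(name): name is "scene" or "top" or "wrist"; returns the picture (480x640x3 uint8, red, green, blue); there is no depth.
- robot.camera_params(name): a dict with "mtx" (3x3 intrinsics, pixels), "origin" and "rotation" of the camera in the world. Camera axes: x right, y down, z forward; pixel columns grow to the right and rows downward; lengths in m; the calibration is good to about 2 mm. The wrist camera is an equidistant fisheye: a pixel r from the principal point sees the ray r / f radians off the axis. A picture is of the moment at which its call begins: read the wrist's pose just before it. camera_params takes no time and is no camera call; for the wrist camera it gives the pose at the moment of the call.
- robot.hand_in(): hands the job in, once; it reports no verdict.
The state is a dict: "time": time; "q": joint angles; "joint_velocities": joint speeds; "joint_torque": joint torques, N m; "position": TCP position; "tool_rot": TCP orientation; "ft_force": force on the tool from outside, world axes, zero at the start; "moment": the same for the moment, N m; "grip_width": finger opening in m.
Only numpy, scipy, OpenCV 4.12 (cv2) and the standard library are available. Lean on these libraries where they do the work, as an engineer would, in place of code of your own. Each camera call takes 0.05 s, during which the arm holds its last target. There are 200 camera calls.

### The job

One of the three identical closed screw tins is still full, the other two are well used: heft them to find out which. Stand the two lighter tins in pockets of the sloping wooden tin rack, each sitting right down on the floor of its own pocket, and finish holding the full one up in the gripper, at least 20 cm above the bench top, ready to refill the open tin; the program ends while it is still held. Keep the tins upright, for the lids are only pressed on, and leave the open tin, pencil, spanner and steel ring where they lie.

Things in the scene. Friction and masses are not known exactly. Their poses are not given: they have to be found in the camera images.
- tin_p: one of three identical closed round screw tins, plain bare metal, 60 mm across (61.5 mm at the bead under the lid, 49 mm up), 62 mm tall with its flat pressed-on lid, standing on the bench. Origin: centre of its underside; z up. Total mass 0.60 to 0.77 kg if full, 0.20 to 0.36 kg if started; which one is full changes every time and cannot be seen. Contents lie loose inside with a few mm of play.
- tin_q: one of three identical closed round screw tins, plain bare metal, 60 mm across (61.5 mm at the bead under the lid, 49 mm up), 62 mm tall with its flat pressed-on lid, standing on the bench. Origin: centre of its underside; z up. Total mass 0.60 to 0.77 kg if full, 0.20 to 0.36 kg if started; which one is full changes every time and cannot be seen. Contents lie loose inside with a few mm of play.
- tin_r: one of three identical closed round screw tins, plain bare metal, 60 mm across (61.5 mm at the bead under the lid, 49 mm up), 62 mm tall with its flat pressed-on lid, standing on the bench. Origin: centre of its underside; z up. Total mass 0.60 to 0.77 kg if full, 0.20 to 0.36 kg if started; which one is full changes every time and cannot be seen. Contents lie loose inside with a few mm of play.
- tin_rack: plywood tin rack, foot 118 mm deep (x), 264 mm long (y), fixed to the bench. Origin: centre of its underside, on the bench top; z up, y along its length. On it a board 92 x 264 x 21 mm with three bored round pockets in a row at 86 mm pitch slopes down toward the robot (0.22 rad); its top face is 62 mm above the bench at the front edge, 83 mm at the back.
- pocket_a (a point): left-hand (+y) pocket of the tin rack: centre of the pocket's flat floor. Pocket 65 mm across, 12 mm deep, mouth slightly eased. z points up out of the pocket along its axis, leaning toward the robot by 0.22 rad (12.6 degrees) from the vertical; y runs along the rack to the robot's left, x up the slope.
- pocket_b (a point): middle pocket of the tin rack: centre of the pocket's flat floor. Pocket 65 mm across, 12 mm deep, mouth slightly eased. z points up out of the pocket along its axis, leaning toward the robot by 0.22 rad (12.6 degrees) from the vertical; y runs along the rack to the robot's left, x up the slope.
- pocket_c (a point): right-hand (-y) pocket of the tin rack: centre of the pocket's flat floor. Pocket 65 mm across, 12 mm deep, mouth slightly eased. z points up out of the pocket along its axis, leaning toward the robot by 0.22 rad (12.6 degrees) from the vertical; y runs along the rack to the robot's left, x up the slope.
- open_tin: bystander: open, lidless round tin, 73 mm across, 50 mm tall, larger than the closed ones; behind them. Origin: centre of its underside.
- pencil: bystander: carpenter's pencil, 17 x 171 x 8 mm, lying in front of the tins. Origin: centre of its underside; y along it.
- spanner: bystander: open-ended spanner, 40 x 211 x 8 mm, lying behind the tins. Origin: centre of its underside; y along it.
- steel_ring: bystander: bright steel spacer ring, 60 mm across, 20 mm high, lying left of the rack's front. Origin: centre of its underside.
Things that resemble listed ones, but are neither listed nor needed, are in the scene too. Leave any orange look-alike of the tin_r alone.

How it is judged:
By the outcome, as a careful person would: the job done as asked, in the order asked, and still so for the second after the job is handed in, while the arm keeps its last pose, push and grip.
It also fails if it takes over 72 s, if anything falls off the work surface, if the arm or the gripper's body presses on something with over 40 N, if the wrist force passes 120 N, or if a joint passes its speed limit or range.

## Working session

There is one attempt and no reset: what is moved stays moved. The work goes in short steps, Python scripts to look and compute and a tool call to move; the robot and the scene stay as the last step left them, time stands still between calls to the robot, and variables do not carry over. Pictures are saved under pics/ and viewed, about 8 in all and at most 12, crops included, and the job is handed in when it is done.

Besides the shell and the picture viewer there is one more tool, called after "Emit:" by a JSON object that holds its "fn" and its "kwargs". apply_moves: Moves the arm, as the interface text tells. Its arguments: {"type":"object","properties":{"series":{"type":"array"},"newtons":{"type":"number"}},"required":["series"]}

```bash
ls; mkdir -p pics; python3 - <<'E'
from rig import robot
import cv2
for n in ("scene","top"):
    cv2.imwrite(f"pics/{n}0.png",robot.camera(n)[:,:,::-1])
    p=robot.camera_params(n);print(n,p)
print(robot.get_obs())
E
```

```text
pics
scene {'mtx': array([[436.69718991,   0.        , 318.77233277],
       [  0.        , 436.69718991, 236.89487355],
       [  0.        ,   0.        ,   1.        ]]), 'origin': array([ 0.11523831, -0.90378885,  0.50835834]), 'rotation': array([ 0.82345226, -0.21997498,  0.12006503, -0.50904006])}
top {'mtx': array([[475.96664156,   0.        , 322.88227482],
       [  0.        , 475.96664156, 240.72789796],
       [  0.        ,   0.        ,   1.        ]]), 'origin': array([ 0.44061241, -0.11994731,  1.16155147]), 'rotation': array([-0.70306443,  0.71002369, -0.02257601,  0.03251294])}
{'time': 0.1, 'q': array([-1.28646956e+00,  5.28398113e-01,  1.43377127e+00, -1.63237344e-05,
        1.18142068e+00, -1.78476746e-01]), 'joint_velocities': array([-2.08623442e-04, -4.36114752e-05, -4.33106047e-03, -9.36957701e-04,
       -9.71642158e-05,  1.20088220e-04]), 'joint_torque': array([-1.11399924e-03, -4.40985954e+01, -1.77149981e+01,  6.33974117e-02,
        5.34055266e-02, -4.06479364e-05]), 'position': array([ 0.27889274, -0.55862175,  0.24065508]), 'tool_rot': array([ 9.73344672e-01,  2.29345049e-01, -6.03690319e-05, -9.96906932e-04]), 'ft_force': array([-0.50861013, -0.67696504,  0.14058815]), 'moment': array([0.01448899, 0.01096231, 0.05548854]), 'grip_width': 0.08720518717181666}
```

View pics/top0.png

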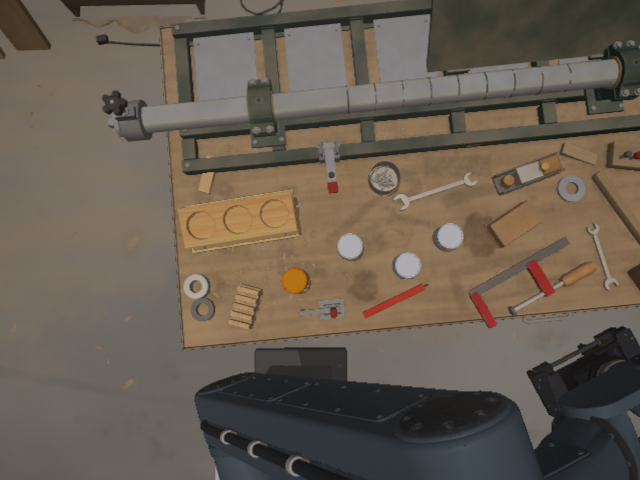

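View pics/scene0.png

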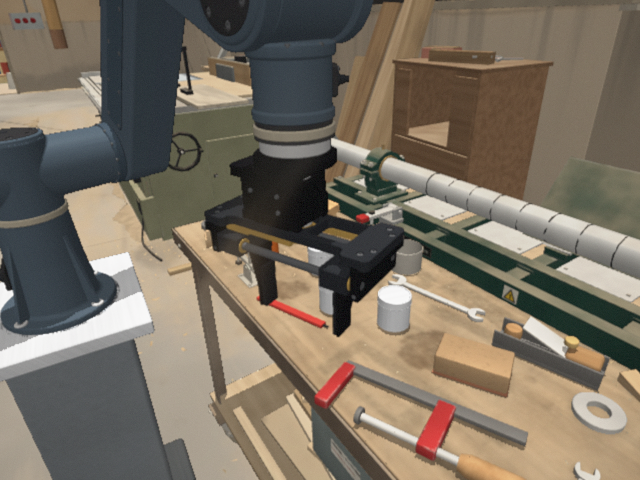

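Top picture: closed tins at about (350,246), (407,265) and (449,236). The orange look-alike is at (295,281), the open tin at (384,178) and the rings near (196,287) and (203,309). The rack pockets are at (200,226), (238,219) and (274,213). I'll check these in a crop.

```bash
cat > h.py <<'E'
import numpy as np, cv2
from rig import robot
from scipy.spatial.transform import Rotation as R
def px2w(n,uv,z):
    p=robot.camera_params(n);r=R.from_quat(p['rotation'])
    d=r.apply(np.linalg.inv(p['mtx'])@[uv[0],uv[1],1]);o=p['origin'];return o+d*(z-o[2])/d[2]
def w2px(n,X):
    p=robot.camera_params(n);c=R.from_quat(p['rotation']).inv().apply(np.array(X)-p['origin'])
    v=p['mtx']@c;return v[:2]/v[2]
def fw2px(p,X):
    c=R.from_quat(p['rotation']).inv().apply(np.array(X)-p['origin']);c=np.atleast_2d(c)
    th=np.arctan2(np.hypot(c[:,0],c[:,1]),c[:,2]);ph=np.arctan2(c[:,1],c[:,0]);f=p['mtx'][0,0]
    return np.c_[p['mtx'][0,2]+f*th*np.cos(ph),p['mtx'][1,2]+f*th*np.sin(ph)]
def fpx2w(p,uv,z):
    d=(np.array(uv)-p['mtx'][:2,2])/p['mtx'][0,0];th=np.hypot(*d)
    d=R.from_quat(p['rotation']).apply(np.r_[d/th*np.sin(th),np.cos(th)]);o=p['origin'];return o+d*(z-o[2])/d[2]
E
python3 - <<'E'
from h import *
im=cv2.imread('pics/top0.png')[150:350,170:490]
cv2.imwrite('pics/crop1.png',cv2.resize(im,(800,500),interpolation=cv2.INTER_CUBIC))
for n,uv,z in [('L',(350,246),.062),('M',(407,265),.062),('R',(449,236),.062),('orange',(295,281),.062),('open',(384,178),.05),('pa',(200,226),.0725),('pb',(238,219),.0725),('pc',(274,213),.0725),('clamp',(330,150),.05)]: print(n,px2w('top',uv,z).round(4))
p=robot.camera_params('wrist');print(p)
o=robot.get_obs();r=R.from_quat(o['tool_rot']);print('cam in tool',r.inv().apply(p['origin']-o['position']),(r.inv()*R.from_quat(p['rotation'])).as_matrix().round(3));print(r.as_matrix().round(3))
E
```

```text
L [ 0.5137 -0.1675  0.062 ]
M [ 0.4685 -0.298   0.062 ]
R [ 0.5345 -0.3964  0.062 ]
orange [ 0.4342 -0.0398  0.062 ]
open [ 0.6746 -0.2505  0.05  ]
pa [0.5628 0.1785 0.0725]
pb [0.5781 0.0905 0.0725]
pc [0.5911 0.0073 0.0725]
clamp [ 0.7437 -0.1237  0.05  ]
{'mtx': array([[371.64829954,   0.        , 320.69895748],
       [  0.        , 371.64829954, 239.21486708],
       [  0.        ,   0.        ,   1.        ]]), 'origin': array([ 0.34155156, -0.52960466,  0.38318486]), 'rotation': array([ 0.84323949, -0.52159425, -0.06901719,  0.11010553])}
cam in tool [ 0.06907073  0.00172984 -0.14251   ] [[-0.    -0.966 -0.258]
 [ 1.    -0.     0.   ]
 [-0.    -0.258  0.966]]
[[ 0.895  0.446 -0.001]
 [ 0.446 -0.895  0.002]
 [ 0.    -0.002 -1.   ]]
```

View pics/crop1.png

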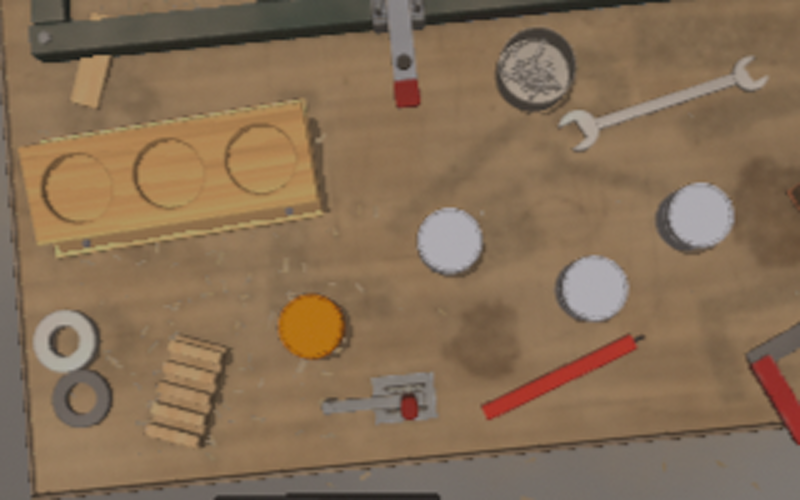

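The crop confirms three plain bare tins at (350,246), (407.6,265) and (449.6,236), with the orange one apart from them. The pocket mouths are at (201,225), (238,219) and (275,213), which gives a rack yaw of about 9.4° and a pitch of 173 mm over two (172 expected). I'll go above the nearest tin first, at (0.535,-0.396).

Emit:
{"fn": "apply_moves", "kwargs": {"series": [[4,-0.4,1,0,0,0,1],[8,-0.8,3,0,0,0,1],[12,-1.3,5,0,0,0,1],[16,-1.7,7,0,0,0,1],[20,-2.1,9,0,0,0,1]], "newtons": 30}}

```text
time: 0.52
position: [0.4397, -0.4561, 0.1562]
tool_rot: [0.973, 0.229, -0.0, -0.0]
ft_force: [0.1, -1.9, -0.4]
grip_width: 0.0871
```

Emit:
{"fn": "apply_moves", "kwargs": {"series": [[3,-0.4,0.5,0,0,0,1],[6,-0.7,1,0,0,0,1],[8,-0.9,1.5,0,0,0,1],[10,-1.1,2,0,0,0,1],[10,-1.1,2,0,0,0,1]]}}

```text
time: 0.93
position: [0.5258, -0.3995, 0.1356]
tool_rot: [0.973, 0.231, 0.0, -0.001]
ft_force: [-0.9, -0.2, 0.4]
grip_width: 0.0869
```

```bash
cat >> h.py <<'E'
def go(pos,Rt=None):
    o=robot.get_obs();r=R.from_quat(o['tool_rot'])
    d=r.inv().apply(np.array(pos)-o['position'])*100
    rv=np.degrees((r.inv()*Rt).as_rotvec()) if Rt is not None else np.zeros(3)
    print('go cm',d.round(2),'deg',rv.round(2))
def st():
    o=robot.get_obs();print('t',round(o['time'],2),'p',o['position'].round(4),'F',o['ft_force'].round(2),'w',round(o['grip_width'],4),'q',o['q'].round(2));print(R.from_quat(o['tool_rot']).as_matrix().round(3).tolist())
E
python3 - <<'E'
from h import *
st();p=robot.camera_params('wrist');im=robot.camera('wrist')[:,:,::-1];cv2.imwrite('pics/w1.png',im)
for X in [(.534,-.396,.062),(.468,-.298,.062),(.5137,-.1675,.062)]: print(fw2px(p,X).round(1))
go((.534,-.396,.036))
E
```

```text
t 0.93 p [ 0.5258 -0.3995  0.1356] F [-0.86 -0.17  0.37] w 0.0869 q [-0.82  0.7   1.42  0.    1.02  0.28]
[[0.893, 0.45, -0.0], [0.45, -0.893, 0.003], [0.001, -0.003, -1.0]]
[[319.  243.2]]
[[143.4 264.3]]
[[ 26.5 130.1]]
go cm [ 1.1   0.02 10.01] deg [0. 0. 0.]
```

View pics/w1.png

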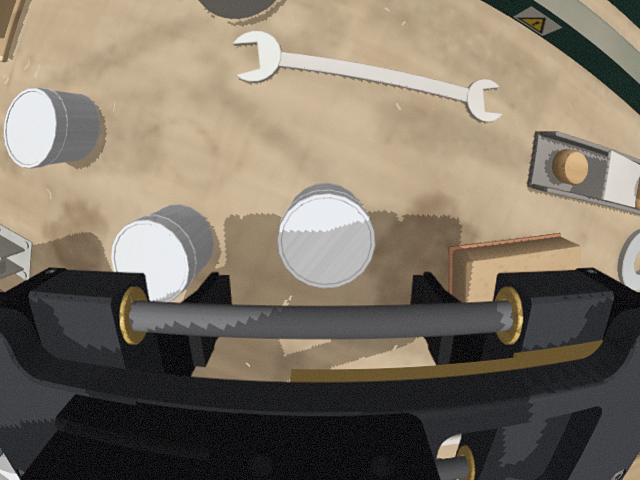

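The wrist view shows the tin's lid centred at (326,241) against a predicted (319,243). That is about 4 mm to the tool's +y, well inside the jaw clearance, so I'll take about half of it. Now I'll descend, grip and lift.

Emit:
{"fn": "apply_moves", "kwargs": {"series": [[0,0.25,2,0,0,0,1],[0,0.25,5,0,0,0,1],[0,0.25,7.5,0,0,0,1],[0,0.25,9,0,0,0,1],[0,0.25,9.6,0,0,0,1]]}}

```text
time: 1.4
position: [0.5219, -0.4046, 0.0385]
tool_rot: [0.973, 0.229, -0.002, -0.002]
ft_force: [-0.0, 0.3, -0.0]
grip_width: 0.0873
```

Emit:
{"fn": "apply_moves", "kwargs": {"series": [[0,0,0,0,0,0,1],[0,0,0,0,0,0,0.8],[0,0,0,0,0,0,0.6],[0,0,0,0,0,0,0.6],[0,0,0,0,0,0,0.6]]}}

```text
time: 1.82
position: [0.525, -0.4058, 0.0428]
tool_rot: [0.973, 0.229, 0.001, 0.001]
ft_force: [0.7, -0.2, 0.0]
grip_width: 0.0678
```

Emit:
{"fn": "apply_moves", "kwargs": {"series": [[0,0,0,0,0,0,0.6],[0,0,0,0,0,0,0.6],[0,0,0,0,0,0,0.6],[0,0,0,0,0,0,0.6],[0,0,0,0,0,0,0.6]]}}

```text
time: 2.23
position: [0.524, -0.404, 0.0421]
tool_rot: [0.973, 0.229, -0.0, -0.001]
ft_force: [-2.3, 3.4, 5.1]
grip_width: 0.0582
```

The commanded move had been cut short by about 12 mm in x, so the grip is off centre. I'll open, shift and regrip.

Emit:
{"fn": "apply_moves", "kwargs": {"series": [[0,0,0,0,0,0,1],[0,0,0,0,0,0,1],[0,0,0,0,0,0,1],[0,0,0,0,0,0,1],[0.6,0,0.3,0,0,0,1]]}}

```text
time: 2.65
position: [0.5297, -0.4034, 0.0387]
tool_rot: [0.973, 0.229, 0.0, 0.001]
ft_force: [0.9, -0.9, -0.1]
grip_width: 0.0827
```

Emit:
{"fn": "apply_moves", "kwargs": {"series": [[0.6,0,0.2,0,0,0,1],[0.6,0,0.2,0,0,0,1],[0.6,0,0.2,0,0,0,1],[0.6,0,0.2,0,0,0,0.6],[0.6,0,0.2,0,0,0,0.6]]}}

```text
time: 3.07
position: [0.5352, -0.3997, 0.0363]
tool_rot: [0.973, 0.229, -0.0, -0.0]
ft_force: [0.9, 0.2, -1.0]
grip_width: 0.08
```

Emit:
{"fn": "apply_moves", "kwargs": {"series": [[0,0,0,0,0,0,0.6],[0,0,0,0,0,0,0.6],[0,0,0,0,0,0,0.6],[0,0,0,0,0,0,0.6],[0,0,0,0,0,0,0.6]]}}

```text
time: 3.48
position: [0.5347, -0.3992, 0.0363]
tool_rot: [0.973, 0.229, -0.0, -0.001]
ft_force: [-1.2, 2.7, 1.4]
grip_width: 0.0598
```

```bash
python3 - <<'E'
from h import *
st();p=robot.camera_params('wrist');cv2.imwrite('pics/w2.png',robot.camera('wrist')[:,:,::-1]);st()
E
```

```text
t 3.48 p [ 0.5347 -0.3992  0.0363] F [-1.17  2.73  1.45] w 0.0598 q [-0.81  0.84  1.45  0.    0.86  0.3 ]
[[0.895, 0.446, -0.001], [0.446, -0.895, 0.001], [-0.0, -0.002, -1.0]]
t 3.53 p [ 0.5347 -0.3992  0.0364] F [-0.45  1.64  1.82] w 0.06 q [-0.81  0.84  1.45  0.    0.86  0.3 ]
[[0.895, 0.446, -0.001], [0.446, -0.895, 0.001], [-0.0, -0.002, -1.0]]
```

View pics/w2.png

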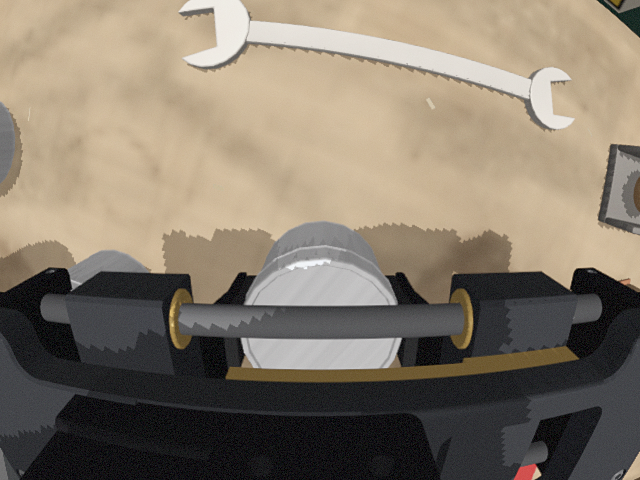

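The tin is centred between the fingers at (321,310) and the width is 60.0 mm. Lifting it to heft.

Emit:
{"fn": "apply_moves", "kwargs": {"series": [[0,0,-1.5,0,0,0,0.6],[0,0,-4,0,0,0,0.6],[0,0,-7,0,0,0,0.6],[0,0,-9,0,0,0,0.6],[0,0,-10,0,0,0,0.6]]}}

```text
time: 3.95
position: [0.536, -0.4007, 0.1381]
tool_rot: [0.973, 0.229, 0.001, 0.002]
ft_force: [0.4, -1.0, -6.1]
grip_width: 0.0596
```

Emit:
{"fn": "apply_moves", "kwargs": {"series": [[0,0,0,0,0,0,0.6],[0,0,0,0,0,0,0.6],[0,0,0,0,0,0,0.6],[0,0,0,0,0,0,0.6],[0,0,0,0,0,0,0.6]]}}

```text
time: 4.37
position: [0.5344, -0.3989, 0.1343]
tool_rot: [0.973, 0.229, -0.001, -0.002]
ft_force: [0.2, -0.9, -6.9]
grip_width: 0.0599
```

```bash
python3 - <<'E'
from h import *
st()
p=robot.camera_params('wrist');o=robot.get_obs();print(fw2px(p,o['position']+[0,0,.026]))
y=9.4;Z=R.from_euler('z',y,degrees=True)
Rp=Z*R.from_euler('y',-0.22)  # pocket frame: z leaning toward -x
print(Rp.as_matrix()[:,2])
Rt=Rp*R.from_euler('x',180,degrees=True)
for n,m in [('a',(.5635,.1765,.0725)),('b',(.578,.0905,.0725)),('c',(.5922,.0057,.0725))]:
    m=np.array(px2w('top',{'a':(200.8,225.2),'b':(238,219.2),'c':(274.8,213.2)}[n],.0725)); f=m-Rp.apply([0,0,.012]); print(n,m.round(4),'floor',f.round(4))
    for h in (.036,.076,.116): print(h,(f+Rp.apply([0,0,h])).round(4)); go(f+Rp.apply([0,0,h]),Rt)
E
```

```text
t 4.37 p [ 0.5344 -0.3989  0.1343] F [ 0.24 -0.89 -6.93] w 0.0599 q [-0.81  0.71  1.41 -0.    1.03  0.3 ]
[[0.895, 0.446, -0.003], [0.446, -0.895, 0.003], [-0.001, -0.003, -1.0]]
[[315.54139597 341.15843121]]
[-0.21529927 -0.03564256  0.97589745]
a [0.5646 0.1766 0.0725] floor [0.5672 0.1771 0.0608]
0.036 [0.5595 0.1758 0.0959]
go cm [ 27.91 -50.29   3.98] deg [-2.07 12.6  17.03]
0.076 [0.5509 0.1743 0.135 ]
go cm [ 27.07 -50.56   0.08] deg [-2.07 12.6  17.03]
0.116 [0.5423 0.1729 0.174 ]
go cm [ 26.23 -50.83  -3.82] deg [-2.07 12.6  17.03]
b [0.5776 0.0905 0.0725] floor [0.5802 0.091  0.0608]
0.036 [0.5725 0.0897 0.0959]
go cm [ 25.23 -42.01   3.96] deg [-2.07 12.6  17.03]
0.076 [0.5639 0.0883 0.135 ]
go cm [ 24.39 -42.28   0.06] deg [-2.07 12.6  17.03]
0.116 [0.5552 0.0868 0.174 ]
go cm [ 23.55 -42.55  -3.85] deg [-2.07 12.6  17.03]
c [0.5906 0.0054 0.0725] floor [0.5932 0.0058 0.0608]
0.036 [0.5855 0.0046 0.0959]
go cm [ 22.59 -33.81   3.93] deg [-2.07 12.6  17.03]
0.076 [0.5769 0.0031 0.135 ]
go cm [ 2.175e+01 -3.408e+01  3.000e-02] deg [-2.07 12.6  17.03]
0.116 [0.5683 0.0017 0.174 ]
go cm [ 20.91 -34.35  -3.87] deg [-2.07 12.6  17.03]
```

It hefts at 6.9 N, about 0.70 kg, so this tin is full. I'll set it back exactly where it stood and heft the others.

Emit:
{"fn": "apply_moves", "kwargs": {"series": [[0,0,3,0,0,0,0.6],[0,0,6,0,0,0,0.6],[0,0,8,0,0,0,0.6],[0,0,9.3,0,0,0,0.6],[0,0,9.8,0,0,0,0.6]]}}

```text
time: 4.78
position: [0.5334, -0.398, 0.0363]
tool_rot: [0.973, 0.229, -0.002, -0.003]
ft_force: [-7.3, 5.6, 15.6]
grip_width: 0.0598
```

Emit:
{"fn": "apply_moves", "kwargs": {"series": [[0,0,0,0,0,0,0.6],[0,0,0,0,0,0,0.6],[0,0,0,0,0,0,1],[0,0,0,0,0,0,1],[0,0,0,0,0,0,1]]}}

```text
time: 5.2
position: [0.5366, -0.4012, 0.0405]
tool_rot: [0.973, 0.229, 0.001, 0.002]
ft_force: [0.5, 0.4, -0.3]
grip_width: 0.0725
```

Emit:
{"fn": "apply_moves", "kwargs": {"series": [[0,0,0,0,0,0,1],[0,0,0,0,0,0,1],[0,0,-3,0,0,0,1],[0,0,-6,0,0,0,1],[0,0,-9.5,0,0,0,1]]}}

```text
time: 5.62
position: [0.5344, -0.399, 0.1331]
tool_rot: [0.973, 0.229, -0.001, -0.001]
ft_force: [-0.6, 0.2, 0.4]
grip_width: 0.0864
```

Emit:
{"fn": "apply_moves", "kwargs": {"series": [[0,-3,-1,0,0,0,1],[-0.5,-6,-1,0,0,0,1],[-1,-9,-1,0,0,0,1],[-1.4,-11.8,-1,0,0,0,1],[-1.4,-11.8,-1,0,0,0,1]]}}

```text
time: 6.03
position: [0.4653, -0.2941, 0.1432]
tool_rot: [0.973, 0.23, -0.002, -0.004]
ft_force: [-0.7, 0.8, -0.6]
grip_width: 0.0871
```

```bash
python3 - <<'E'
from h import *
st();p=robot.camera_params('wrist');im=robot.camera('wrist')[:,:,::-1];cv2.imwrite('pics/w3.png',im)
print(px2w('top',(407.6,265.2),.062),fw2px(p,px2w('top',(407.6,265.2),.062)))
go((.467,-.2985,.036))
go(robot.get_obs()['position'])
E
```

```text
t 6.03 p [ 0.4653 -0.2941  0.1432] F [-0.74  0.78 -0.57] w 0.0871 q [-0.77  0.57  1.7   0.    0.88  0.34]
[[0.894, 0.448, -0.007], [0.448, -0.894, 0.007], [-0.003, -0.009, -1.0]]
[ 0.4680123  -0.29940758  0.062     ] [[328.51083151 253.13178301]]
go cm [-0.12  0.1  10.77] deg [0. 0. 0.]
go cm [0. 0. 0.] deg [0. 0. 0.]
```

View pics/w3.png

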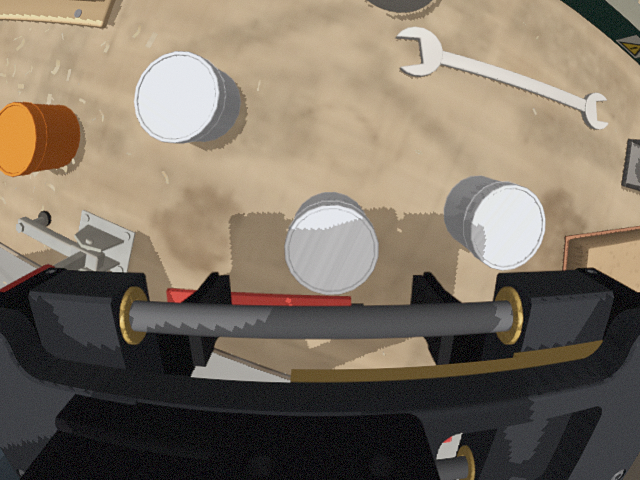

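The target tin's lid is at (332,248), within about 2 mm of the prediction after the +5 px column bias. The pencil is about 6 cm clear of the fingers. Descend, grip and lift.

Emit:
{"fn": "apply_moves", "kwargs": {"series": [[0,0.2,3,0,0,0,1],[0,0.2,6,0,0,0,1],[0,0.2,9,0,0,0,1],[0,0.2,10.7,0,0,0,1],[0,0.2,10.7,0,0,0,0.6]]}}

```text
time: 6.5
position: [0.47, -0.3019, 0.033]
tool_rot: [0.973, 0.229, -0.001, -0.002]
ft_force: [-0.7, 0.1, -0.2]
grip_width: 0.0848
```

Emit:
{"fn": "apply_moves", "kwargs": {"series": [[0,0,0,0,0,0,0.6],[0,0,0,0,0,0,0.6],[0,0,0,0,0,0,0.6],[0,0,0,0,0,0,0.6],[0,0,0,0,0,0,0.6]]}}

```text
time: 6.92
position: [0.4714, -0.3026, 0.0376]
tool_rot: [0.973, 0.229, 0.001, 0.001]
ft_force: [-0.9, 0.1, 2.8]
grip_width: 0.0603
```

Emit:
{"fn": "apply_moves", "kwargs": {"series": [[0,0,0,0,0,0,0.6],[0,0,0,0,0,0,0.6],[0,0,0,0,0,0,0.6],[0,0,0,0,0,0,0.6],[0,0,0,0,0,0,0.6]]}}

```text
time: 7.33
position: [0.4714, -0.3026, 0.0376]
tool_rot: [0.973, 0.229, 0.001, 0.001]
ft_force: [-1.4, 0.5, 6.3]
grip_width: 0.0605
```

Emit:
{"fn": "apply_moves", "kwargs": {"series": [[0,0,-1.5,0,0,0,0.6],[0,0,-4,0,0,0,0.6],[0,0,-7,0,0,0,0.6],[0,0,-10,0,0,0,0.6],[0,0,-12,0,0,0,0.6]]}}

```text
time: 7.75
position: [0.4715, -0.3028, 0.1588]
tool_rot: [0.973, 0.229, 0.001, 0.001]
ft_force: [1.0, -0.2, -1.8]
grip_width: 0.0604
```

Emit:
{"fn": "apply_moves", "kwargs": {"series": [[0,0,-1,0,0,0,0.6],[0,0,-1,0,0,0,0.6],[0,0,-1,0,0,0,0.6],[0,0,-1,0,0,0,0.6],[0,0,-1,0,0,0,0.6]]}}

```text
time: 8.17
position: [0.4699, -0.3014, 0.1645]
tool_rot: [0.973, 0.229, -0.001, -0.002]
ft_force: [0.2, 0.8, -1.4]
grip_width: 0.0598
```

```bash
cat >> h.py <<'E'
Rp=R.from_euler('z',9.4,degrees=True)*R.from_euler('y',-0.22)
Rt=Rp*R.from_euler('x',180,degrees=True)
FL={'a':np.array([.5672,.1771,.0608]),'b':np.array([.5802,.091,.0608]),'c':np.array([.5932,.0058,.0608])}
def gp(n,h,dx=0,dy=0): go(FL[n]+Rp.apply([dx,dy,h]),Rt)
E
python3 - <<'E'
from h import *
st()
for h in (.038,.09,.13): gp('a',h)
E
```

```text
t 8.17 p [ 0.4699 -0.3014  0.1645] F [ 0.16  0.82 -1.44] w 0.0598 q [-0.77  0.54  1.67 -0.    0.93  0.34]
[[0.895, 0.446, -0.003], [0.446, -0.895, 0.003], [-0.001, -0.004, -1.0]]
go cm [ 29.28 -38.69   6.77] deg [-2.08 12.62 17.02]
go cm [ 28.19 -39.05   1.7 ] deg [-2.08 12.62 17.02]
go cm [ 27.35 -39.32  -2.21] deg [-2.08 12.62 17.02]
```

That is about 1.5–2 N, so this one is light. I'll carry it toward pocket a.

Emit:
{"fn": "apply_moves", "kwargs": {"series": [[1.5,-2,-0.3,0,0,0,0.6],[3.5,-5,-0.6,0,0,0,0.6],[6,-8.5,-1,0,0,0,0.6],[8.5,-12,-1.3,0,0,0,0.6],[11,-15.5,-1.6,0,0,0,0.6]]}}

```text
time: 8.58
position: [0.4987, -0.117, 0.1807]
tool_rot: [0.974, 0.229, -0.001, -0.001]
ft_force: [0.7, -0.0, -1.5]
grip_width: 0.0603
```

Emit:
{"fn": "apply_moves", "kwargs": {"series": [[2.5,-3.4,0,0,0,0,0.6],[5,-6.8,0,0,0,0,0.6],[7.5,-10.2,0,0,0,0,0.6],[9.5,-13.5,0,0,0,0,0.6],[11,-15.5,0,0,0,0,0.6]]}}

```text
time: 9.0
position: [0.5272, 0.0729, 0.1806]
tool_rot: [0.973, 0.23, -0.002, -0.001]
ft_force: [0.4, -0.8, -2.2]
grip_width: 0.0603
```

Emit:
{"fn": "apply_moves", "kwargs": {"series": [[1,-2,0,0,2.5,3.4,0.6],[2,-4,0,-0.4,5,6.8,0.6],[3,-6,0,-0.8,7.5,10.2,0.6],[4,-7.5,-0.5,-1.4,10,13.6,0.6],[5,-8,-0.5,-2.1,12.6,17,0.6]]}}

```text
time: 9.42
position: [0.5359, 0.1648, 0.1859]
tool_rot: [0.991, 0.081, 0.11, -0.008]
ft_force: [0.8, 0.3, -2.4]
grip_width: 0.0603
```

Emit:
{"fn": "apply_moves", "kwargs": {"series": [[0,0,0,0,0,0,0.6],[0,0,0,0,0,0,0.6],[0,0,0,0,0,0,0.6]]}}

```text
time: 9.67
position: [0.5373, 0.1624, 0.1861]
tool_rot: [0.991, 0.082, 0.109, -0.007]
ft_force: [0.2, -0.5, -1.5]
grip_width: 0.0603
```

```bash
python3 - <<'E'
from h import *
st();p=robot.camera_params('wrist');im=robot.camera('wrist')[:,:,::-1];cv2.imwrite('pics/w4.png',im)
for h in (.038,.07,.09): gp('a',h)
for n in 'abc': print(fw2px(p,FL[n]+Rp.apply([0,0,.012])))
E
```

```text
t 9.67 p [0.5373 0.1624 0.1861] F [ 0.22 -0.49 -1.48] w 0.0603 q [0.09 0.45 1.81 0.02 0.66 1.48]
[[0.963, 0.165, 0.215], [0.162, -0.986, 0.032], [0.217, 0.004, -0.976]]
go cm [ 0.34 -1.02  9.14] deg [ 0.2  -0.    0.08]
go cm [ 0.34 -1.01  5.94] deg [ 0.2  -0.    0.08]
go cm [ 0.34 -1.01  3.94] deg [ 0.2  -0.    0.08]
[[303.90148356 234.20158513]]
[[421.87621449 236.13948287]]
[[521.34141442 237.86256889]]
```

View pics/w4.png

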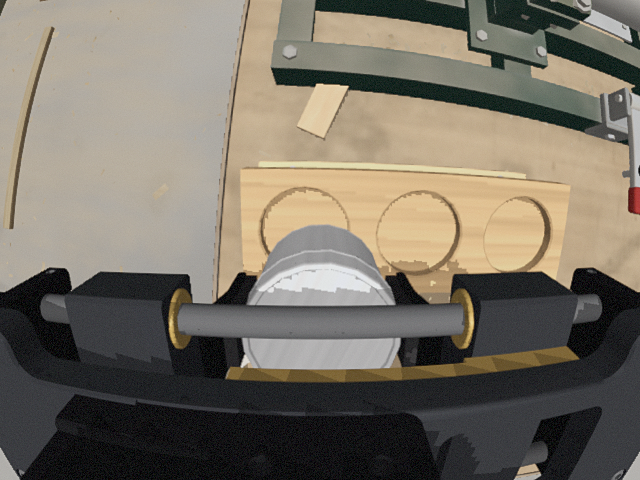

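The wrist view shows the tin held centred at (322,~310) and the pocket mouths at about (305,230), (418,232) and (517,235). These sit a few px off the prediction. I'll check the top-camera bias using tin R, whose position I know from setting it down.

```bash
python3 - <<'E'
from h import *
t=robot.camera('top')[:,:,::-1];cv2.imwrite('pics/top2.png',t)
w=cv2.imread('pics/w4.png')
a=cv2.resize(t[206:266,419:479],(300,300),interpolation=cv2.INTER_CUBIC)
b=cv2.resize(t[190:250,175:295],(500,250),interpolation=cv2.INTER_CUBIC)
c=cv2.resize(w[160:300,230:570],(800,329),interpolation=cv2.INTER_CUBIC)
im=np.zeros((600,800,3),np.uint8);im[:271,:300]=a[:271];im[:250,300:]=b;im[271:]=c;cv2.imwrite('pics/mix.png',im)
# bright-lid centroid for R
g=cv2.cvtColor(t,cv2.COLOR_BGR2HSV);m=((g[:,:,1]<40)&(g[:,:,2]>150)).astype(np.uint8);m[:200]=0;m[290:]=0;m[:,:320]=0;m[:,475:]=0
for s in cv2.connectedComponentsWithStats(m)[2:4]: print(s.round(1))
print(w2px('top',(.535,-.3993,.062)),w2px('top',(.468,-.2994,.062)))
E
```

```text
[[     0      0    640    480 306155]
 [   400    200     12     10     49]
 [   439    222     25     26    495]
 [   337    233     25     26    501]]
[[319.2 239.5]
 [405.3 203.6]
 [450.9 234.8]
 [349.3 245.4]]
[450.26449628 235.7600048 ] [407.5968247  265.20538123]
```

View pics/mix.png

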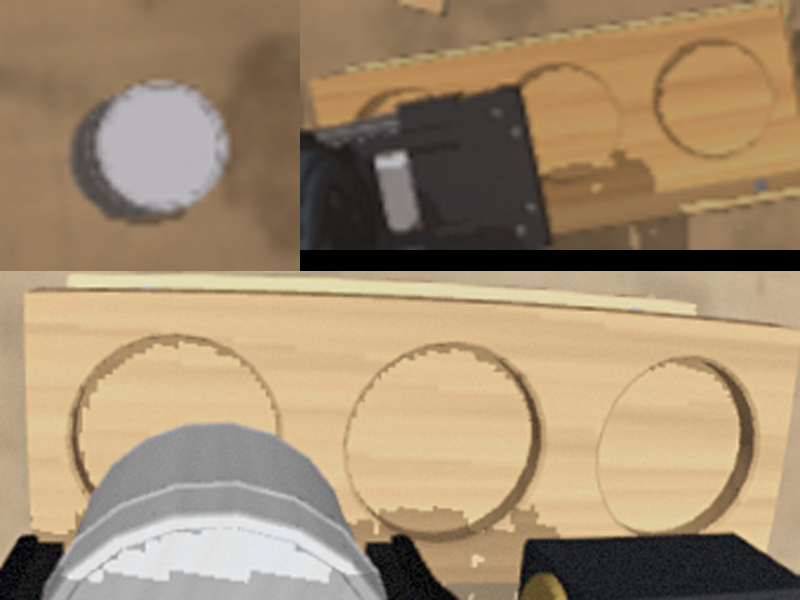

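The top crop puts tin R at (451,235) against a predicted (450.3,235.8), so pocket y needs about +2.5 mm. The wrist pocket centres, about 305 px for a, agree. Next I'll lower to just above the mouth and check the gap directly.

Emit:
{"fn": "apply_moves", "kwargs": {"series": [[0.1,-0.5,2,0,0,0,0.6],[0.3,-1.25,4,0,0,0,0.6],[0.3,-1.25,6,0,0,0,0.6],[0.3,-1.25,7,0,0,0,0.6],[0.3,-1.25,7.2,0,0,0,0.6]]}}

```text
time: 10.18
position: [0.5536, 0.1772, 0.1152]
tool_rot: [0.991, 0.081, 0.108, -0.007]
ft_force: [0.6, 0.1, -2.9]
grip_width: 0.0601
```

Emit:
{"fn": "apply_moves", "kwargs": {"series": [[0,0,0,0,0,0,0.6],[0,0,0,0,0,0,0.6],[0,0,0,0,0,0,0.6]]}}

```text
time: 10.43
position: [0.5548, 0.1779, 0.1185]
tool_rot: [0.99, 0.082, 0.111, -0.007]
ft_force: [0.2, 0.7, -2.7]
grip_width: 0.0601
```

```bash
python3 - <<'E'
from h import *
st();p=robot.camera_params('wrist');im=robot.camera('wrist')[:,:,::-1];cv2.imwrite('pics/w5.png',im)
gp('a',.0376);gp('a',.0376,0,.0025)
cv2.imwrite('pics/w5c.png',cv2.resize(im[120:380,160:480],(738,600),interpolation=cv2.INTER_CUBIC))
E
```

```text
t 10.43 p [0.5548 0.1779 0.1185] F [ 0.25  0.65 -2.66] w 0.0601 q [0.11 0.59 1.81 0.01 0.52 1.51]
[[0.962, 0.163, 0.22], [0.16, -0.987, 0.033], [0.222, 0.004, -0.975]]
go cm [-0.09  0.28  2.14] deg [ 0.2  -0.23  0.06]
go cm [-0.08  0.03  2.14] deg [ 0.2  -0.23  0.06]
```

View pics/w5c.png

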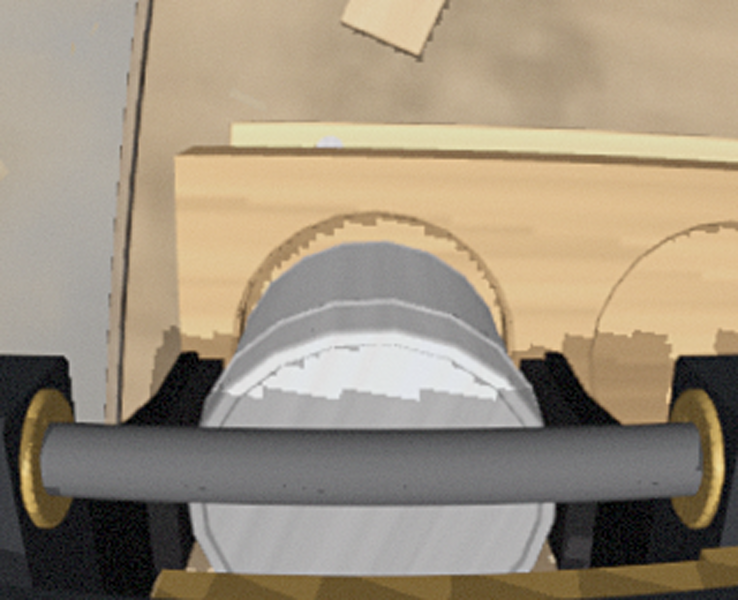

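The lateral fit is good: pocket edges at 238 and 510 and tin edges at 250 and 500, so both centres are at about 374–375. For the fore-aft gap I have pocket rear edge row 211 and tin rear bottom row 241 (crop), which I'll compare with the model.

```bash
python3 - <<'E'
from h import *
o=robot.get_obs();p=robot.camera_params('wrist');r=R.from_quat(o['tool_rot'])
tb=o['position']+r.apply([.030,0,.0376]);print('tin rear bottom',fw2px(p,tb),'obs 224.5')
lid=o['position']+r.apply([.030,0,-.0244]);print('lid rear',fw2px(p,lid), 'obs',120+345/2.306)
bd=o['position']+r.apply([.03075,0,-.0114]);print('bead rear',fw2px(p,bd), 'obs',120+300/2.306)
for dx in (-.002,0,.002,.004): print(dx,fw2px(p,FL['a']+Rp.apply([.0325+dx,.0025,.012])),'obs 211.5')
E
```

```text
tin rear bottom [[316.4956265  222.49062437]] obs 224.5
lid rear [[314.5731745  262.14604345]] obs 269.6097137901128
bead rear [[315.10251171 249.02147515]] obs 250.0954032957502
-0.002 [[317.20549878 219.41922393]] obs 211.5
0 [[317.20143912 215.6583347 ]] obs 211.5
0.002 [[317.19760186 211.88248049]] obs 211.5
0.004 [[317.19399064 208.09235577]] obs 211.5
```

The model says to move another ~2 mm up the slope. I'll do that and lower in small steps while watching the force.

Emit:
{"fn": "apply_moves", "kwargs": {"series": [[0.17,0,0.2,0,0,0,0.6],[0.17,0,0.6,0,0,0,0.6],[0.17,0,0.9,0,0,0,0.6],[0.17,0,1.2,0,0,0,0.6],[0.17,0,1.2,0,0,0,0.6]]}}

```text
time: 10.9
position: [0.5581, 0.1787, 0.1053]
tool_rot: [0.991, 0.082, 0.11, -0.007]
ft_force: [-0.2, 0.1, -2.3]
grip_width: 0.0603
```

Emit:
{"fn": "apply_moves", "kwargs": {"series": [[0,0,0.15,0,0,0,0.6],[0,0,0.3,0,0,0,0.6],[0,0,0.4,0,0,0,0.6],[0,0,0.4,0,0,0,0.6]]}}

```text
time: 11.23
position: [0.5592, 0.1789, 0.1019]
tool_rot: [0.99, 0.082, 0.11, -0.007]
ft_force: [0.7, 0.7, -1.6]
grip_width: 0.0602
```

```bash
python3 - <<'E'
from h import *
st();gp('a',.0376);o=robot.get_obs();print(Rp.inv().apply(o['ft_force']),o['moment'].round(2))
E
```

```text
t 11.23 p [0.5592 0.1789 0.1019] F [ 0.66  0.66 -1.59] w 0.0602 q [0.12 0.62 1.8  0.02 0.49 1.51]
[[0.962, 0.164, 0.217], [0.161, -0.986, 0.033], [0.22, 0.004, -0.976]]
go cm [-0.16  0.31  0.42] deg [ 0.19 -0.1   0.07]
[ 0.39867834  0.54416863 -1.71666315] [0.01 0.2  0.01]
```

The tin is 8 mm into the pocket with no contact force. Lowering to the floor.

Emit:
{"fn": "apply_moves", "kwargs": {"series": [[0,0,0.1,0,0,0,0.6],[0,0,0.2,0,0,0,0.6],[0,0,0.3,0,0,0,0.6],[0,0,0.4,0,0,0,0.6],[0,0,0.4,0,0,0,0.6]]}}

```text
time: 11.65
position: [0.5601, 0.179, 0.0981]
tool_rot: [0.99, 0.082, 0.11, -0.007]
ft_force: [0.6, 0.6, -1.4]
grip_width: 0.0601
```

Emit:
{"fn": "apply_moves", "kwargs": {"series": [[0,0,0.1,0,0,0,0.6],[0,0,0.15,0,0,0,0.6],[0,0,0.15,0,0,0,0.6]]}}

```text
time: 11.9
position: [0.5605, 0.1791, 0.0975]
tool_rot: [0.99, 0.082, 0.111, -0.007]
ft_force: [-2.0, -1.4, 3.6]
grip_width: 0.0599
```

```bash
python3 - <<'E'
from h import *
st();gp('a',.0376);o=robot.get_obs();print(Rp.inv().apply(o['ft_force']),o['moment'].round(2))
E
```

```text
t 11.9 p [0.5605 0.1791 0.0975] F [-2.04 -1.38  3.64] w 0.0599 q [0.12 0.63 1.8  0.02 0.48 1.51]
[[0.962, 0.164, 0.218], [0.161, -0.986, 0.033], [0.221, 0.004, -0.975]]
go cm [-0.18  0.31 -0.04] deg [ 0.2  -0.14  0.08]
[-1.38710224 -1.02669673  4.0354857 ] [-0.17  0.4  -0.03]
```

Contact came at the expected floor height. I'll release, back out along the axis, and go to the third tin.

Emit:
{"fn": "apply_moves", "kwargs": {"series": [[0,0,0,0,0,0,0.8],[0,0,0,0,0,0,0.9],[0,0,0,0,0,0,1],[0,0,0,0,0,0,1],[0,0,0,0,0,0,1]]}}

```text
time: 12.32
position: [0.5607, 0.1791, 0.0968]
tool_rot: [0.99, 0.082, 0.111, -0.007]
ft_force: [0.5, -0.8, -0.4]
grip_width: 0.0837
```

Emit:
{"fn": "apply_moves", "kwargs": {"series": [[0,0,-0.5,0,0,0,1],[0,0,-2,0,0,0,1],[0,0,-4.5,0,0,0,1],[0,0,-7,0,0,0,1],[0,0,-8.5,0,0,0,1]]}}

```text
time: 12.73
position: [0.5422, 0.1764, 0.182]
tool_rot: [0.99, 0.082, 0.112, -0.007]
ft_force: [-0.7, 0.3, -0.7]
grip_width: 0.0875
```

```bash
cat >> h.py <<'E'
Rv=R.from_euler('z',9.4,degrees=True)*R.from_euler('x',180,degrees=True)
E
python3 - <<'E'
from h import *
st();cv2.imwrite('pics/w6.png',robot.camera('wrist')[:,:,::-1]);go((.514,-.166,.15),Rv)
E
```

```text
t 12.73 p [0.5422 0.1764 0.182 ] F [-0.67  0.35 -0.73] w 0.0875 q [0.11 0.47 1.79 0.01 0.66 1.51]
[[0.962, 0.164, 0.22], [0.161, -0.986, 0.033], [0.223, 0.004, -0.975]]
go cm [-9.08 33.31  1.54] deg [  0.22 -13.11   0.07]
```

View pics/w6.png

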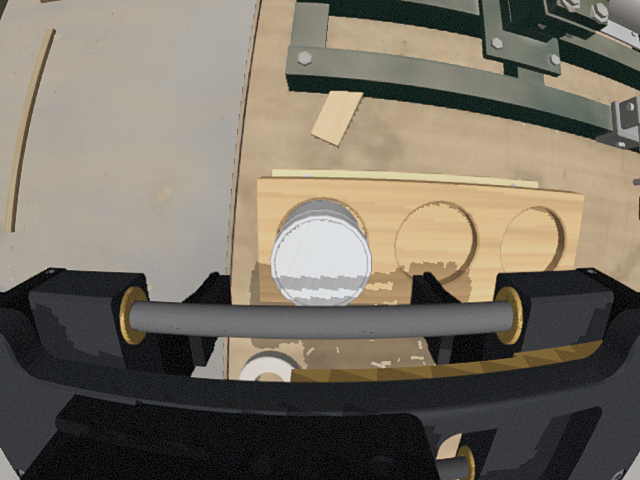

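Tin sits in pocket a at (321,260), flush with the slope. On to the third tin.

Emit:
{"fn": "apply_moves", "kwargs": {"series": [[-0.8,3,0.3,0,-2.6,0,1],[-1.8,6.5,0.6,0,-5.2,0,1],[-2.8,10,0.8,0,-7.8,0,1],[-3.8,13.5,1,0,-10.4,0,1],[-4.8,17,1,0.2,-13.1,0,1]]}}

```text
time: 13.2
position: [0.5252, -0.0001, 0.1596]
tool_rot: [0.997, 0.083, -0.005, 0.0]
ft_force: [1.1, -0.3, 0.5]
grip_width: 0.0869
```

Emit:
{"fn": "apply_moves", "kwargs": {"series": [[-1,3.5,0,0,0,0,1],[-2,7,0,0,0,0,1],[-3,10.5,0,0,0,0,1],[-4,14,0,0,0,0,1],[-4.2,16.3,0,0,0,0,1]]}}

```text
time: 13.62
position: [0.5102, -0.1696, 0.16]
tool_rot: [0.997, 0.081, -0.004, 0.001]
ft_force: [0.3, 0.8, -0.3]
grip_width: 0.0869
```

Emit:
{"fn": "apply_moves", "kwargs": {"series": [[0,0,0,0,0,0,1],[0,0,0,0,0,0,1],[0,0,0,0,0,0,1]]}}

```text
time: 13.87
position: [0.5106, -0.1658, 0.1599]
tool_rot: [0.997, 0.082, -0.004, -0.0]
ft_force: [0.0, 0.4, 0.9]
grip_width: 0.0872
```

```bash
python3 - <<'E'
from h import *
st();p=robot.camera_params('wrist');im=robot.camera('wrist');cv2.imwrite('pics/w7.png',im[:,:,::-1]);go((.513,-.166,.0375),Rv)
print(fw2px(p,(.513,-.166,.062)))
g=cv2.cvtColor(im,cv2.COLOR_RGB2HSV);m=((g[:,:,1]<40)&(g[:,:,2]>150)).astype(np.uint8);m[300:]=0
n,_,s,c=cv2.connectedComponentsWithStats(m)
for i in range(1,n):
    if s[i,4]>800: print(s[i],c[i].round(1))
E
```

```text
t 13.87 p [ 0.5106 -0.1658  0.1599] F [0.05 0.36 0.87] w 0.0872 q [-0.52  0.53  1.73 -0.    0.89  0.89]
[[0.986, 0.164, -0.008], [0.164, -0.986, -0.0], [-0.008, -0.001, -1.0]]
go cm [ 0.32  0.13 12.24] deg [-0.07  0.44  0.09]
[[318.66857452 242.66651896]]
[ 430    0   90   82 3271] [462.9  42.5]
[ 474   99  166   47 2550] [550.4 119.5]
[ 277  191   89   90 5994] [320.8 236.8]
[ 573  223   49   55 1896] [599.3 249.5]
```

The wrist detection puts the lid at (321.5,236) against a predicted (318.7,242.7), within 3–4 mm. I'll take an in-between correction, then descend and grip.

Emit:
{"fn": "apply_moves", "kwargs": {"series": [[0.1,0,3.5,0,0.4,0,1],[0.3,0.1,7,0,0.4,0,1],[0.4,0.1,10,0,0.4,0,1],[0.4,0.1,12,0,0.4,0,1],[0.4,0.1,12.2,0,0.4,0,1]]}}

```text
time: 14.33
position: [0.512, -0.1639, 0.0348]
tool_rot: [0.997, 0.083, -0.003, -0.002]
ft_force: [-0.3, 0.6, 0.6]
grip_width: 0.0871
```

Emit:
{"fn": "apply_moves", "kwargs": {"series": [[0,0,0,0,0,0,0.6],[0,0,0,0,0,0,0.6],[0,0,0,0,0,0,0.6],[0,0,0,0,0,0,0.6],[0,0,0,0,0,0,0.6]]}}

```text
time: 14.75
position: [0.515, -0.1668, 0.0397]
tool_rot: [0.997, 0.082, 0.001, 0.0]
ft_force: [-0.5, 2.9, 2.5]
grip_width: 0.0615
```

Emit:
{"fn": "apply_moves", "kwargs": {"series": [[0,0,0,0,0,0,0.6],[0,0,0,0,0,0,0.6],[0,0,0,0,0,0,0.6],[0,0,0,0,0,0,0.6]]}}

```text
time: 15.08
position: [0.5149, -0.1667, 0.0396]
tool_rot: [0.997, 0.082, 0.001, 0.0]
ft_force: [-0.3, 2.2, 7.3]
grip_width: 0.06
```

Emit:
{"fn": "apply_moves", "kwargs": {"series": [[0,0,-1.5,0,0,0,0.6],[0,0,-4,0,0,0,0.6],[0,0,-7,0,0,0,0.6],[0,0,-10,0,0,0,0.6],[0,0,-13,0,0,0,0.6]]}}

```text
time: 15.5
position: [0.5136, -0.1667, 0.1692]
tool_rot: [0.997, 0.082, -0.0, -0.0]
ft_force: [0.4, 0.2, -2.9]
grip_width: 0.0598
```

Emit:
{"fn": "apply_moves", "kwargs": {"series": [[0,0,-1,0,0,0,0.6],[0,0,-1,0,0,0,0.6],[0,0,-1,0,0,0,0.6],[0,0,-1,0,0,0,0.6],[0,0,-1,0,0,0,0.6]]}}

```text
time: 15.92
position: [0.5131, -0.1663, 0.1762]
tool_rot: [0.997, 0.082, -0.002, -0.001]
ft_force: [-0.7, -0.3, -3.1]
grip_width: 0.0603
```

```bash
python3 - <<'E'
from h import *
st();gp('c',.10,.0018,.0031)
E
```

```text
t 15.92 p [ 0.5131 -0.1663  0.1762] F [-0.68 -0.26 -3.07] w 0.0603 q [-0.52  0.5   1.71  0.    0.93  0.89]
[[0.986, 0.164, -0.004], [0.164, -0.986, 0.002], [-0.003, -0.003, -1.0]]
go cm [  8.73 -15.97   1.75] deg [-0.16 12.79  0.02]
```

That is 3.1 N, so it is light, and the identification is consistent (6.9, ~2 and 3.1 N). Carrying it to pocket c.

Emit:
{"fn": "apply_moves", "kwargs": {"series": [[1.2,-2,-0.2,0,0,0,0.6],[2.8,-5,-0.2,0,1,0,0.6],[4.5,-8.5,-0.2,0,4,0,0.6],[6.5,-12,-0.2,0,8,0,0.6],[8,-15,-0.2,0,11,0,0.6]]}}

```text
time: 16.33
position: [0.5681, -0.0036, 0.1785]
tool_rot: [0.992, 0.082, 0.095, -0.009]
ft_force: [-0.5, 1.0, -3.2]
grip_width: 0.0601
```

Emit:
{"fn": "apply_moves", "kwargs": {"series": [[0.2,-0.5,0,0,0.9,0,0.6],[0.3,-0.9,0,0,1.8,0,0.6],[0.3,-0.9,0,0,1.8,0,0.6],[0.3,-0.9,0,0,1.8,0,0.6],[0.3,-0.9,0,0,1.8,0,0.6]]}}

```text
time: 16.75
position: [0.5703, 0.0022, 0.1805]
tool_rot: [0.99, 0.081, 0.111, -0.009]
ft_force: [-0.1, 0.5, -3.4]
grip_width: 0.06
```

```bash
python3 - <<'E'
from h import *
st();gp('c',.0626,.0018,.0031)
E
```

```text
t 16.75 p [0.5703 0.0022 0.1805] F [-0.13  0.45 -3.38] w 0.06 q [-0.24  0.47  1.79  0.14  0.68  1.07]
[[0.962, 0.163, 0.218], [0.159, -0.987, 0.036], [0.221, 0.0, -0.975]]
go cm [-0.19 -0.3   5.93] deg [ 0.03 -0.18 -0.04]
```

Emit:
{"fn": "apply_moves", "kwargs": {"series": [[-0.1,-0.1,2,0,0,0,0.6],[-0.2,-0.3,4,0,0,0,0.6],[-0.2,-0.3,5.5,0,0,0,0.6],[-0.2,-0.3,6.3,0,0,0,0.6],[-0.2,-0.3,6.3,0,0,0,0.6]]}}

```text
time: 17.17
position: [0.5811, 0.0075, 0.1172]
tool_rot: [0.991, 0.081, 0.11, -0.009]
ft_force: [0.4, -0.5, -3.9]
grip_width: 0.0599
```

Emit:
{"fn": "apply_moves", "kwargs": {"series": [[0,0,0,0,0,0,0.6],[0,0,0,0,0,0,0.6],[0,0,0,0,0,0,0.6]]}}

```text
time: 17.42
position: [0.5822, 0.008, 0.1201]
tool_rot: [0.99, 0.082, 0.112, -0.009]
ft_force: [0.0, 0.7, -2.6]
grip_width: 0.0601
```

```bash
python3 - <<'E'
from h import *
st();p=robot.camera_params('wrist');im=robot.camera('wrist')[:,:,::-1]
gp('c',.0396,.0018,.0031)
cv2.imwrite('pics/w8c.png',cv2.resize(im[120:380,160:480],(738,600),interpolation=cv2.INTER_CUBIC))
E
```

```text
t 17.42 p [0.5822 0.008  0.1201] F [ 0.03  0.65 -2.61] w 0.0601 q [-0.22  0.59  1.81  0.16  0.54  1.06]
[[0.961, 0.164, 0.221], [0.16, -0.987, 0.036], [0.224, 0.001, -0.975]]
go cm [-0.09  0.1   2.05] deg [ 0.04 -0.33  0.04]
```

View pics/w8c.png

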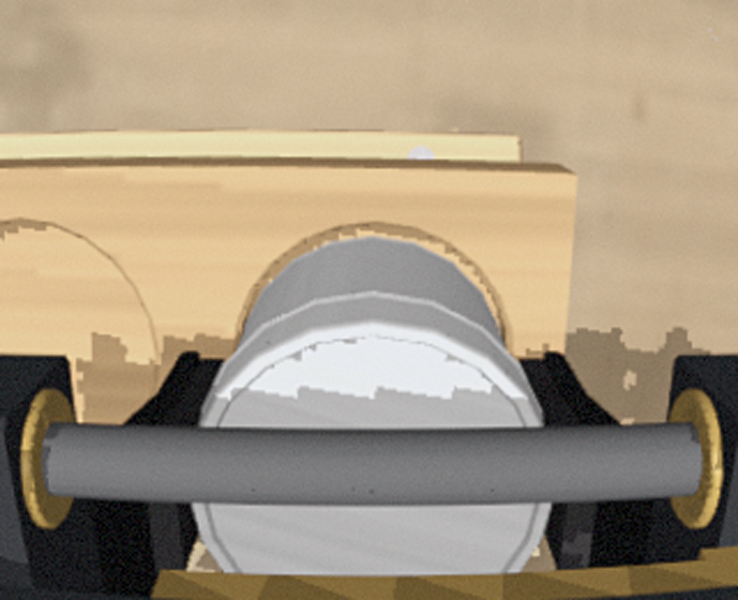

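Laterally the tin is centred (pocket 237–508, tin 246–500). The rear gap is 15 px, against about 22 for the good fit in pocket a, so I'll move 1.7 mm down the slope and lower.

Emit:
{"fn": "apply_moves", "kwargs": {"series": [[-0.17,0,0.2,0,0,0,0.6],[-0.17,0,0.6,0,0,0,0.6],[-0.17,0,0.9,0,0,0,0.6],[-0.17,0,1.2,0,0,0,0.6],[-0.17,0,1.2,0,0,0,0.6]]}}

```text
time: 17.88
position: [0.5823, 0.0088, 0.1062]
tool_rot: [0.99, 0.082, 0.111, -0.009]
ft_force: [-1.1, 0.4, -2.9]
grip_width: 0.0598
```

Emit:
{"fn": "apply_moves", "kwargs": {"series": [[0,0,0.15,0,0,0,0.6],[0,0,0.3,0,0,0,0.6],[0,0,0.4,0,0,0,0.6],[0,0,0.4,0,0,0,0.6]]}}

```text
time: 18.22
position: [0.5833, 0.0088, 0.1028]
tool_rot: [0.99, 0.082, 0.111, -0.009]
ft_force: [-0.7, 0.3, -3.3]
grip_width: 0.0597
```

```bash
python3 - <<'E'
from h import *
st();gp('c',.0396,.0018,.0031);o=robot.get_obs();print(Rp.inv().apply(o['ft_force']),o['moment'].round(2))
E
```

```text
t 18.22 p [0.5833 0.0088 0.1028] F [-0.67  0.33 -3.28] w 0.0597 q [-0.22  0.62  1.82  0.17  0.51  1.05]
[[0.962, 0.164, 0.219], [0.16, -0.986, 0.036], [0.222, -0.0, -0.975]]
go cm [0.16 0.15 0.34] deg [-0.01 -0.2   0.05]
[-1.30738189  0.4367724  -3.06601282] [-0.05  0.36  0.04]
```

Already about 8 mm into the pocket with no contact. Final lowering.

Emit:
{"fn": "apply_moves", "kwargs": {"series": [[0,0,0.1,0,0,0,0.6],[0,0,0.2,0,0,0,0.6],[0,0,0.3,0,0,0,0.6],[0,0,0.35,0,0,0,0.6],[0,0,0.35,0,0,0,0.6]]}}

```text
time: 18.63
position: [0.5841, 0.0089, 0.0995]
tool_rot: [0.99, 0.082, 0.111, -0.009]
ft_force: [-0.8, 0.5, -3.1]
grip_width: 0.0603
```

Emit:
{"fn": "apply_moves", "kwargs": {"series": [[0,0,0.1,0,0,0,0.6],[0,0,0.12,0,0,0,0.6],[0,0,0.12,0,0,0,0.6]]}}

```text
time: 18.88
position: [0.5843, 0.009, 0.0993]
tool_rot: [0.99, 0.082, 0.112, -0.009]
ft_force: [-3.1, -0.3, 4.7]
grip_width: 0.0598
```

```bash
python3 - <<'E'
from h import *
st();gp('c',.0396,.0018,.0031);o=robot.get_obs();print(Rp.inv().apply(o['ft_force']),o['moment'].round(2))
E
```

```text
t 18.88 p [0.5843 0.009  0.0993] F [-3.13 -0.27  4.72] w 0.0598 q [-0.22  0.62  1.82  0.17  0.5   1.04]
[[0.962, 0.164, 0.22], [0.16, -0.986, 0.036], [0.222, 0.0, -0.975]]
go cm [ 0.15  0.15 -0.02] deg [ 0.01 -0.25  0.06]
[-2.02411592  0.24907381  5.2927701 ] [-0.13  0.49 -0.05]
```

Seated at floor height. Release, back out, then head for the full tin.

Emit:
{"fn": "apply_moves", "kwargs": {"series": [[0,0,0,0,0,0,0.8],[0,0,0,0,0,0,0.9],[0,0,0,0,0,0,1],[0,0,0,0,0,0,1],[0,0,0,0,0,0,1]]}}

```text
time: 19.3
position: [0.5847, 0.0089, 0.0984]
tool_rot: [0.99, 0.082, 0.112, -0.009]
ft_force: [0.4, 0.6, -0.2]
grip_width: 0.0834
```

Emit:
{"fn": "apply_moves", "kwargs": {"series": [[0,0,-0.5,0,0,0,1],[0,0,-2,0,0,0,1],[0,0,-4.5,0,0,0,1],[0,0,-7,0,0,0,1],[0,0,-8.5,0,0,0,1]]}}

```text
time: 19.72
position: [0.5661, 0.0057, 0.1836]
tool_rot: [0.99, 0.082, 0.112, -0.009]
ft_force: [0.3, -0.3, -0.1]
grip_width: 0.0868
```

```bash
python3 - <<'E'
from h import *
st();im=robot.camera('wrist')[:,:,::-1];cv2.imwrite('pics/w9.png',im);go((.535,-.3995,.16),Rv)
E
```

```text
t 19.72 p [0.5661 0.0057 0.1836] F [ 0.32 -0.33 -0.15] w 0.0868 q [-0.23  0.46  1.8   0.14  0.67  1.08]
[[0.961, 0.164, 0.221], [0.16, -0.986, 0.036], [0.224, 0.001, -0.975]]
go cm [-10.16  39.42   0.39] deg [  0.15 -13.18   0.06]
```

Emit:
{"fn": "apply_moves", "kwargs": {"series": [[-0.9,3.5,0.3,0,-2.6,0,1],[-1.9,7,0.6,0,-5.2,0,1],[-2.9,11,0.8,0,-7.8,0,1],[-3.9,15,0.9,0,-10.4,0,1],[-4.9,19,0.9,0.1,-13.1,0,1]]}}

```text
time: 20.18
position: [0.5512, -0.1906, 0.1612]
tool_rot: [0.997, 0.083, -0.004, -0.001]
ft_force: [0.2, -0.0, -0.2]
grip_width: 0.0866
```

Emit:
{"fn": "apply_moves", "kwargs": {"series": [[-1,4,0,0,0,0,1],[-2,8,0,0,0,0,1],[-3,12,0,0,0,0,1],[-4,16,0,0,0,0,1],[-5,19.5,0,0,0,0,1]]}}

```text
time: 20.6
position: [0.5341, -0.3924, 0.1611]
tool_rot: [0.997, 0.082, -0.002, -0.0]
ft_force: [1.1, 0.3, 0.3]
grip_width: 0.0871
```

Emit:
{"fn": "apply_moves", "kwargs": {"series": [[0,0,0,0,0,0,1],[0,0,0,0,0,0,1],[0,0,0,0,0,0,1]]}}

```text
time: 20.85
position: [0.5339, -0.3888, 0.1608]
tool_rot: [0.997, 0.082, -0.003, -0.002]
ft_force: [-0.4, -0.1, -0.4]
grip_width: 0.0872
```

```bash
python3 - <<'E'
from h import *
st();p=robot.camera_params('wrist');im=robot.camera('wrist');go((.535,-.3995,.038),Rv)
print(fw2px(p,(.535,-.3995,.062)))
g=cv2.cvtColor(im,cv2.COLOR_RGB2HSV);m=((g[:,:,1]<40)&(g[:,:,2]>150)).astype(np.uint8);m[300:]=0
n,_,s,c=cv2.connectedComponentsWithStats(m)
for i in range(1,n):
    if s[i,4]>800: print(s[i],c[i].round(1))
w=cv2.imread('pics/w9.png');t=robot.camera('top')[:,:,::-1]
cv2.imwrite('pics/fin.png',np.hstack([cv2.resize(w[140:340,180:460],(400,286)),cv2.resize(t[150:350,170:450],(400,286))]))
E
```

```text
t 20.85 p [ 0.5339 -0.3888  0.1608] F [-0.43 -0.12 -0.4 ] w 0.0872 q [-0.8   0.67  1.4  -0.    1.08  0.61]
[[0.986, 0.164, -0.006], [0.164, -0.987, 0.003], [-0.006, -0.004, -1.0]]
go cm [-0.04  1.2  12.29] deg [-0.22  0.33  0.09]
[[334.03437237 246.91452189]]
[ 124    0   90   65 2929] [178.9  29.5]
[ 202   52  259   73 4282] [325.5  84.2]
[ 515   77  125   59 2159] [586.  103.3]
[ 294  195   88   89 5926] [337.5 240.3]
```

View pics/fin.png

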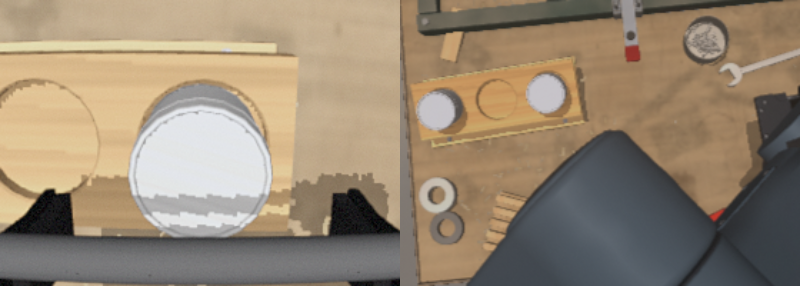

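Both tins sit in the end pockets: lids at (438,110) and (547,93) in the right-hand view. The full tin is where I left it, with the lid at (338,240), matching the known wrist-camera bias. Grip it and lift.

Emit:
{"fn": "apply_moves", "kwargs": {"series": [[0,0.5,2.5,-0.2,0.3,0,1],[0,1.2,6,-0.2,0.3,0,1],[0,1.2,9.5,-0.2,0.3,0,1],[0,1.2,11.8,-0.2,0.3,0,1],[0,1.2,12.3,-0.2,0.3,0,1]]}}

```text
time: 21.37
position: [0.5338, -0.3969, 0.0339]
tool_rot: [0.996, 0.084, -0.003, -0.003]
ft_force: [-0.9, 0.8, 0.5]
grip_width: 0.0871
```

Emit:
{"fn": "apply_moves", "kwargs": {"series": [[0,0,0,0,0,0,1],[0,0,0,0,0,0,0.6],[0,0,0,0,0,0,0.6],[0,0,0,0,0,0,0.6],[0,0,0,0,0,0,0.6]], "newtons": 35}}

```text
time: 21.78
position: [0.5368, -0.4021, 0.0406]
tool_rot: [0.997, 0.083, 0.001, 0.002]
ft_force: [-0.7, -0.0, 0.6]
grip_width: 0.068
```

Emit:
{"fn": "apply_moves", "kwargs": {"series": [[0,0,0,0,0,0,0.6],[0,0,0,0,0,0,0.6],[0,0,0,0,0,0,0.6],[0,0,0,0,0,0,0.6],[0,0,0,0,0,0,0.6]]}}

```text
time: 22.2
position: [0.5361, -0.4003, 0.04]
tool_rot: [0.997, 0.082, 0.001, 0.0]
ft_force: [0.3, 3.3, 6.2]
grip_width: 0.0601
```

Emit:
{"fn": "apply_moves", "kwargs": {"series": [[0,0,-1.5,0,0,0,0.6],[0,0,-4,0,0,0,0.6],[0,0,-7,0,0,0,0.6],[0,0,-10,0,0,0,0.6],[0,0,-13,0,0,0,0.6]]}}

```text
time: 22.62
position: [0.5345, -0.4002, 0.168]
tool_rot: [0.997, 0.082, -0.001, -0.001]
ft_force: [0.1, -0.7, -6.4]
grip_width: 0.06
```

Emit:
{"fn": "apply_moves", "kwargs": {"series": [[0,0,-3,0,0,0,0.6],[0,0,-6,0,0,0,0.6],[0,0,-9,0,0,0,0.6],[0,0,-11.5,0,0,0,0.6],[0,0,-13,0,0,0,0.6]]}}

```text
time: 23.03
position: [0.5357, -0.4012, 0.3008]
tool_rot: [0.997, 0.082, 0.001, 0.002]
ft_force: [0.3, -0.6, -5.5]
grip_width: 0.0596
```

Emit:
{"fn": "apply_moves", "kwargs": {"series": [[0,0,-0.5,0,0,0,0.6],[0,0,-0.5,0,0,0,0.6],[0,0,-0.5,0,0,0,0.6],[0,0,-0.5,0,0,0,0.6],[0,0,-0.5,0,0,0,0.6]]}}

```text
time: 23.45
position: [0.5348, -0.4002, 0.301]
tool_rot: [0.997, 0.082, -0.001, -0.001]
ft_force: [0.1, -0.2, -6.9]
grip_width: 0.0601
```

Emit:
{"fn": "apply_moves", "kwargs": {"series": [[0,0,0,0,0,0,0.6],[0,0,0,0,0,0,0.6],[0,0,0,0,0,0,0.6],[0,0,0,0,0,0,0.6],[0,0,0,0,0,0,0.6]]}}

```text
time: 23.87
position: [0.5357, -0.4009, 0.3035]
tool_rot: [0.997, 0.082, 0.0, 0.001]
ft_force: [-0.9, 0.9, -5.5]
grip_width: 0.06
```

Full tin (about 6.5 N) is held with its underside about 26 cm above the bench. Handing in.

```bash
python3 -c "
from h import *
st();print(robot.hand_in())"
```

```text
t 23.87 p [ 0.5357 -0.4009  0.3035] F [-0.86  0.87 -5.49] w 0.06 q [-0.81  0.53  1.24 -0.    1.37  0.6 ]
[[0.986, 0.164, 0.001], [0.164, -0.986, -0.002], [0.0, 0.002, -1.0]]
the job is handed in; nothing more can be done
None
```

The job is handed in at 23.9 s. The two light tins stand in the end pockets of the rack, and the full tin is held upright with its underside about 26 cm above the bench.

- **Hefting:** the tin nearest the start, at about (0.535, -0.40), read 6.9 N and is the full one. The other two read about 1.5–2.5 N and 3.1 N.
- **Light tins:** they went into pockets a and c. Contact came at the expected floor height each time, within 0.5 mm. The last camera views show both sitting in their pockets.
- **Full tin:** on the final lift it read 5.5–6.9 N, with the fingers 60.0 mm apart.

- **First grip:** my first grip on the full tin was about 1 cm off centre. I opened and regripped, which may have shifted that tin a few millimetres.
- **Camera disagreement:** the wrist and top cameras disagreed by 3–5 mm, so I set the final fit by the gap seen between tin and pocket.
- **Other items:** I never went close to the open tin, pencil, spanner or steel ring. I did not take a final full picture of them.

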